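# Router lift key: find the keyway and hold the lock down

### The job

Pull the knurled lift key up out of the tool block, set it socket-down over the router lift's steel stub, and turn it until the keyways hidden inside its socket drop over the stub's cross-pin. Then push it fully down, so that the sprung lock ring under it is pressed to its stop, and finish while still gripping the key and holding it pushed home. Leave the wooden dowel, the varnish tin and the brush where they are.

Things in the scene. Friction and masses are not known exactly. Their poses are not given: they have to be found in the camera images.
- key_mid (a point): The lift key: loose upright metal tool, 150 mm long, 0.3 kg. Point on its axis half-way up, 75 mm above its lower end; z along the key to the knurled end. A plain aluminium barrel of 36 mm diameter below, a dark knurled steel collar above. At the start it stands in one of the block's two wells, at any yaw, its lower end 10 mm above the bench.
- key_collar (a point): Middle of the key's knurled collar, on the axis, 49 mm above key_mid: grip here. The collar is 39 mm in diameter and 48 mm high.
- key_foot (a point): Centre of the key's lower end, on the axis. Socket bore open at this end: 20 mm diameter, 72 mm deep. In the bore wall two opposite keyways, 11 mm wide, run 26 mm up from this end, along the key's own +x and -x; they do not show outside. The key fits the cross-pin in two ways, half a turn apart.
- block: Fixed wooden tool block 90 x 200 x 80 mm high; origin at the centre of its underside, z up. Two round wells, 47 mm in diameter and 70 mm deep, 55 mm from the centre along its +y and -y; the key stands in one and the dowel in the other, either way round.
- stub_top (a point): Centre of the top of the router lift's upright steel stub, on its axis, 104 mm above the bench; z up. Stub 17.4 mm in diameter, its top 8 mm tapered to 9 mm. It stands 74 mm above the fixed lift box (160 x 160 x 30 mm high, aluminium top).
- pin_mid (a point): Point on the stub's axis 48.5 mm below its top, where a 5 mm cross-pin passes level through the stub and stands out to 14 mm from the axis on two sides. The pin's direction is NOT given by any listed axis and differs each time. With keyways off the pin the key stands on it, foot 46 mm below stub top, and stays there leaning up to 5 degrees if let go.
- lift: The fixed lift box, origin at the centre of its underside, under the stub. With the keyways on the pin (within about 0.2 rad) the key drops a further 14 mm from its stand on the pin, to rest on the lock ring, and 8 mm more with the ring pressed to its stop; its foot is then 68 mm below the stub top.
- lock_ring (a joint): Sprung lock ring, a dark steel disc 50 mm in diameter around the foot of the stub. Value in m: 0 when up (its top 60 mm below the stub top), 0.008 when pressed down to its stop. The spring pushes back with 8 N at the top and 12 N at the stop, more than the key's weight, so it lifts the key again if not held.
- dowel_mid (a point): Bystander: plain round wooden dowel, 30 mm in diameter, 130 mm long, standing in the other well (top 140 mm above the bench); the point is half-way up, z along it.
- tin_mid (a point): Bystander: upright varnish tin, 80 mm in diameter, 100 mm high; the point is half-way up.
- brush_mid (a point): Bystander: flat paint brush about 220 mm long, 52 mm wide, 18 mm thick, lying on the bench; the point is near its middle, x along it to the bristles.
Things that resemble listed ones, but are neither listed nor needed, are in the scene too. Of the things like the lift, leave any that is orange; of the rest the smaller one is meant.

How it is judged:
By the outcome, as a careful person would: the job done as asked, in the order asked, and still so for the second after the job is handed in, while the arm keeps its last pose, push and grip.
It also fails if it takes over 58 s, if anything falls off the work surface, if the arm or the gripper's body presses on something with over 40 N, if the wrist force passes 120 N, or if a joint passes its speed limit or range.

### The arm

A 6-joint arm with a two-finger parallel gripper is mounted at the origin on the work surface. World frame = base frame: x ahead of the robot, y to its left, z up, the work surface at z = 0. Lengths are in m, angles in rad, forces in N, time in s.
With the tool pointing down it reaches from about 0.225 to 0.875 m from the base axis. Payload 3.4 kg.
Tool frame: the origin (TCP) lies between the finger pads; the fingertips stand 11 mm ahead of it and the grasp point (between the pads) lies 8 mm behind it (tips_ahead is the distance from the TCP to the fingertips, in m); z points along the fingers, x is the direction in which the jaws open and shut, and the axes are right-handed (so a half turn about z gives the same grasp; the last joint's range is limited). The gripper opens to 85 mm and grips with 20 to 120 N. Pads are 22 mm wide; open, the fingers measure 114 mm over their backs; the gripper's body (76 mm by 85 mm) begins 54 mm behind the grasp point. The pads swing forward as they close: fully open they stand 13 mm farther back than shut.
Start: joints at [1.119, 0.276, 1.505, -0, 1.361, -0.121], TCP at [0.187, 0.544, 0.209] pointing down, gripper open.
Joint ranges: [-2.89, 2.89], [-0.75, 2.08], [0.22, 2.7], [-1.18, 4.32], [0.11, 2.71], [-2.7, 2.7]. Speed limits (rad/s): [2.57, 2.57, 3.14, 3.14, 3.14, 3.14].

### API

Orientations are given as a unit quaternion [w, x, y, z].
In Python, from rig import get_state, get_image, sign_off, masks_of, tips_ahead gives the robot as it stands.
- The arm moves only by the tool play_rows, never from a script. Its argument "series" is a list of rows, each an object of numbers: "fingers": the closure, from -1 (fully open) to 1 (shut); "dx", "dy", "dz": the shift along the world's x, y, z in mm; "turn": the turn about the world's z in rad. A call has 1 to 20 rows; each row shifts and turns the pose as measured when the row begins; what a row does not reach is not made up. A row lasts 1/12 s, in which the tool goes at most 41.7 mm and 7.16 degrees, less where a joint would pass 70% of its speed; a pose out of reach is approached as far as the arm can. A call with a gripper value outside its range is refused whole. The fingers move at their own pace and stop on an object; "squeeze" is the grip in N (left out, the last holds). Time passes only in rows, so rows that do not move let the fingers close. It gives the time, the measured TCP pose, the force and the opening at its end, in the units of the state.
- get_state(): the state, without advancing time (a new reading comes with each control period).
- get_image(name): name is "side" or "top" or "wrist"; returns a dict with "pixels" (384x512x3 uint8, red, green, blue), "vfov" (degrees; the focal length in pixels is half the picture's height over the tangent of half this angle, whatever the lens; pixels are square), "cx", "cy" (the principal point, pixels), "rvec" (rotation vector, rad) and "tvec" (3), from world to camera coordinates, as OpenCV has them; the wrist camera has in their place "hand_eye" (4x4, takes a point from camera to tool coordinates, whose origin is the TCP and whose axes are the tool frame's). Camera axes: x right, y down, z forward; pixel columns grow to the right and rows downward; lengths in m; the calibration is good to about 2 mm. A picture is of the moment at which its call begins: read the wrist's pose just before it. There is no depth.
- sign_off(): hands the job in, once; it reports no verdict.
Trained networks look in a picture, given as the dict that the camera call returned (one of the last four; its "shot" number tells which), for a name from the list of things; names that differ only in an ending like _2 or _b are one class to them, and where a whole thing is asked for, a point or a joint stands for the part that bears it (a point fixed in the world has none). Each returns a list of dicts, best first, with "p" (0 to 1); they miss things now and then, are a little off and sometimes report something else, mostly with a low value. They report only what shows in the picture. A call takes as long as a camera call. They do not tell look-alikes from the thing itself.
- masks_of(picture, label): "region" (384x512 bool, what is visible of it) and "xy" ([column, row] in pixels, amid what is visible of it).
The state is a dict: "clock": time; "qpos": joint angles; "qd": joint speeds; "effort": joint torques, N m; "position": TCP position; "ee_rot": TCP orientation; "contact_force": force on the tool from outside, world axes, zero at the start; "moment": the same for the moment, N m; "width": finger opening in m.
Only numpy, scipy, OpenCV 4.12 (cv2) and the standard library are available. Lean on these libraries where they do the work, as an engineer would, in place of code of your own. Each camera call takes 0.05 s, during which the arm holds its last target. There are 200 camera calls.

## Working session

There is one attempt and no reset: what is moved stays moved. The work goes in short steps, Python scripts to look and compute and a tool call to move; the robot and the scene stay as the last step left them, time stands still between calls to the robot, and variables do not carry over. Pictures are saved under pics/ and viewed, about 8 in all and at most 12, crops included, and the job is handed in when it is done.

Besides the shell and the picture viewer there is one more tool, called after "Emit:" as name([rows], argument=value, ...), one row to a line, values as JSON. play_rows: Moves the arm, as the interface text tells. Its arguments: {"type":"object","properties":{"series":{"type":"array"},"squeeze":{"type":"number"}},"required":["series"]}

```bash
mkdir -p pics; ls; cat > h.py <<'E'
import numpy as np, cv2
from rig import *
def save(im,n): cv2.imwrite(f'pics/{n}.png',cv2.cvtColor(im['pixels'],cv2.COLOR_RGB2BGR))
def cam(im):
    f=192/np.tan(np.radians(im['vfov'])/2)
    K=np.array([[f,0,im['cx']],[0,f,im['cy']],[0,0,1.]])
    if 'rvec' in im:
        R=cv2.Rodrigues(np.array(im['rvec'],float))[0];t=np.array(im['tvec'],float)
    else:
        s=get_state();w,x,y,z=s['ee_rot'];from scipy.spatial.transform import Rotation as Ro
        T=np.eye(4);T[:3,:3]=Ro.from_quat([x,y,z,w]).as_matrix();T[:3,3]=s['position']
        M=np.linalg.inv(T@np.array(im['hand_eye']));R=M[:3,:3];t=M[:3,3]
    return K,R,t
def ray(im,p):
    K,R,t=cam(im);d=R.T@np.linalg.inv(K)@np.array([p[0],p[1],1.]);return -R.T@t,d
def atz(im,p,z):
    o,d=ray(im,p);return o+d*(z-o[2])/d[2]
def proj(im,P):
    K,R,t=cam(im);q=K@(R@np.array(P,float)+t);return q[:2]/q[2]
E
python3 - <<'E'
from h import *
ims={n:get_image(n) for n in('top','side','wrist')}
for n,i in ims.items():
    save(i,n+'0');print(n,{k:np.round(v,3).tolist() for k,v in i.items() if k not in('pixels',)})
big=np.hstack([i['pixels'] for i in (ims['top'],ims['side'])])
for n in('top','side'):
    for l in('key_mid','block','lift','lock_ring','dowel_mid','tin_mid','brush_mid'):
        print(n,l,[(round(m['p'],2),np.round(m['xy']).tolist(),int(m['region'].sum())) for m in masks_of(ims[n],l)])
print(get_state())
E
```

```text
pics
top {'vfov': 44.462, 'cx': 250.967, 'cy': 189.173, 'rvec': [2.117, -2.152, 0.16], 'tvec': [0.075, 0.501, 1.09], 'shot': 1}
side {'vfov': 46.002, 'cx': 257.819, 'cy': 187.559, 'rvec': [2.305, -0.728, 0.265], 'tvec': [-0.386, 0.321, 0.897], 'shot': 2}
wrist {'vfov': 60.504, 'cx': 257.423, 'cy': 188.285, 'hand_eye': [[1.0, -0.001, -0.001, -0.0], [0.001, 0.946, 0.324, -0.083], [0.0, -0.324, 0.946, -0.166], [0.0, 0.0, 0.0, 1.0]], 'shot': 3}
top key_mid [(0.62, [338.0, 173.0], 386)]
top block [(0.9, [358.0, 186.0], 3118), (0.49, [339.0, 173.0], 423)]
top lift [(0.82, [168.0, 306.0], 9506), (0.77, [121.0, 153.0], 4132), (0.76, [213.0, 183.0], 4236)]
top lock_ring [(0.76, [172.0, 301.0], 585), (0.73, [117.0, 153.0], 253), (0.64, [211.0, 179.0], 250)]
top dowel_mid [(0.57, [386.0, 184.0], 292)]
top tin_mid [(0.94, [326.0, 97.0], 1136), (0.23, [338.0, 174.0], 409)]
top brush_mid [(0.74, [260.0, 123.0], 1190)]
side key_mid [(0.56, [318.0, 231.0], 712)]
side block [(0.75, [324.0, 284.0], 4368)]
side lift [(0.94, [239.0, 184.0], 3280), (0.84, [218.0, 126.0], 2391), (0.76, [115.0, 210.0], 729
[... 261 characters left out ...]
], 1011)]
{'clock': 0.85, 'qpos': array([ 1.11898318e+00,  2.75827668e-01,  1.50490057e+00, -1.96519582e-05,
        1.36069767e+00, -1.20996299e-01]), 'qd': array([ 1.18054097e-06, -8.21080660e-04, -9.16999208e-04,  1.64670280e-03,
        2.22559421e-03, -8.61913308e-04]), 'effort': array([ 1.37784857e-03, -4.16610324e+01, -2.46095860e+01,  1.03906664e-04,
       -1.67638050e-04,  1.19019322e-06]), 'position': array([0.18679211, 0.54384509, 0.20906907]), 'ee_rot': array([-3.14604640e-05,  8.13883227e-01,  5.81028473e-01,  7.78080210e-05]), 'contact_force': array([-0.78330469, -0.07194656,  0.52388053]), 'moment': array([-0.02387077, -0.01579728, -0.05275693]), 'width': 0.08539078409817469}
```

View pics/top0.png

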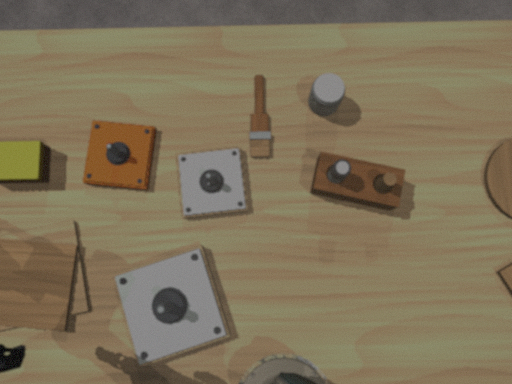

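View pics/side0.png

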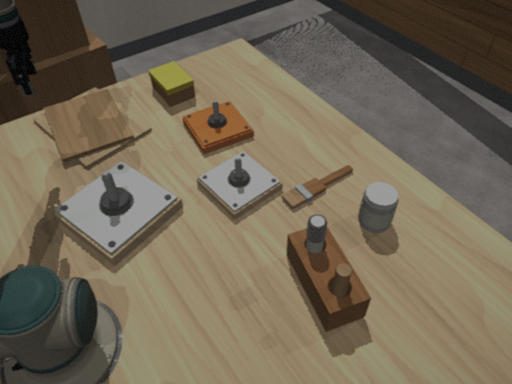

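Three lift-like things in the top image: orange (121,153), small white (213,183) and large white (168,306). Orange is excluded, so the smaller of the rest, (213,183), is meant. I'll measure it and confirm in an enlarged crop.

```bash
python3 - <<'E'
from h import *
T=get_image('top');S=get_image('side')
def tri(a,b):
    A=[];c=[]
    for im,p in((T,a),(S,b)):
        o,d=ray(im,p);d/=np.linalg.norm(d);M=np.eye(3)-np.outer(d,d);A.append(M);c.append(M@o)
    return np.linalg.solve(sum(A),sum(c))
def near(im,l,p): return min(masks_of(im,l),key=lambda m:np.hypot(*(np.array(m['xy'])-p)))
for l,a,b in(('lift',(213,183),(239,184)),('key_mid',(338,173),(318,231)),('dowel_mid',(386,184),(337,280)),('block',(358,186),(324,284)),('lift',(168,306),(115,210))):
    m=near(T,l,a);n=near(S,l,b);print(l,tri(m['xy'],n['xy']).round(3))
    c=max(cv2.findContours(m['region'].astype(np.uint8),0,2)[0],key=len);
    r=cv2.minAreaRect(c);z={'lift':.03,'block':.08}.get(l)
    if z:
        P=np.array([atz(T,q,z) for q in cv2.boxPoints(r)]);print(P.round(3).tolist(),P.mean(0).round(3),np.linalg.norm(P-np.roll(P,1,0),axis=1).round(3))
# pixel zoom
c1=cv2.resize(T['pixels'][140:225,165:415],None,fx=3.2,fy=3.2,interpolation=2)
c2=cv2.resize(S['pixels'][140:230,190:350],None,fx=3.2,fy=3.2,interpolation=2)
o=np.zeros((c1.shape[0]+c2.shape[0],800,3),np.uint8);o[:c1.shape[0]]=c1;o[c1.shape[0]:,:c2.shape[1]]=c2
cv2.imwrite('pics/crop1.png',cv2.convertScaleAbs(o[...,::-1],alpha=1.5));
E
```

```text
lift [0.527 0.165 0.005]
[[0.597, 0.252, 0.03], [0.612, 0.09, 0.03], [0.45, 0.075, 0.03], [0.435, 0.234, 0.03]] [0.524 0.162 0.03 ] [0.163 0.163 0.163 0.16 ]
key_mid [ 0.526 -0.129  0.128]
dowel_mid [ 0.499 -0.237  0.118]
block [ 0.516 -0.192  0.024]
[[0.483, -0.066, 0.08], [0.585, -0.092, 0.08], [0.536, -0.294, 0.08], [0.436, -0.266, 0.08]] [ 0.51  -0.179  0.08 ] [0.205 0.104 0.208 0.104]
lift [0.235 0.267 0.01 ]
[[0.311, 0.409, 0.03], [0.375, 0.184, 0.03], [0.153, 0.116, 0.03], [0.092, 0.334, 0.03]] [0.233 0.261 0.03 ] [0.232 0.234 0.233 0.227]
```

View pics/crop1.png

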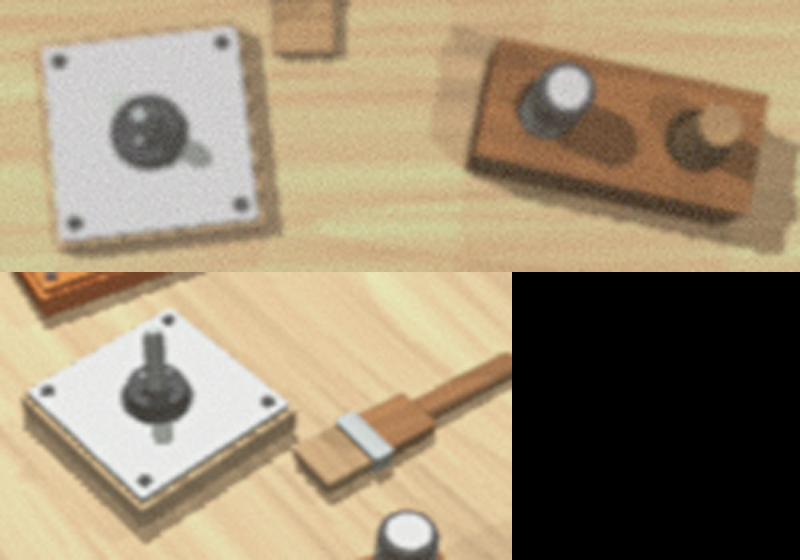

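Emit:
play_rows([
  {"fingers":-1,"dz":30},
  {"fingers":-1,"dx":24,"dy":-28,"dz":5},
  {"fingers":-1,"dx":24,"dy":-28,"dz":5},
  {"fingers":-1,"dx":24,"dy":-28,"dz":5},
  {"fingers":-1,"dx":24,"dy":-28,"dz":5},
  {"fingers":-1,"dx":24,"dy":-28},
  {"fingers":-1,"dx":24,"dy":-28},
  {"fingers":-1,"dx":24,"dy":-28},
  {"fingers":-1,"dx":24,"dy":-28},
  {"fingers":-1,"dx":24,"dy":-28},
  {"fingers":-1,"dx":24,"dy":-28},
  {"fingers":-1,"dx":24,"dy":-28},
  {"fingers":-1,"dx":24,"dy":-28},
  {"fingers":-1,"dx":24,"dy":-28},
  {"fingers":-1},
])

```text
invalid input at $.series[0]: expected keys fingers, dx, dy, dz, turn
```

Emit:
play_rows([
  {"fingers":-1,"dx":0,"dy":0,"dz":30,"turn":0},
  {"fingers":-1,"dx":24,"dy":-28,"dz":5,"turn":0},
  {"fingers":-1,"dx":24,"dy":-28,"dz":5,"turn":0},
  {"fingers":-1,"dx":24,"dy":-28,"dz":5,"turn":0},
  {"fingers":-1,"dx":24,"dy":-28,"dz":5,"turn":0},
  {"fingers":-1,"dx":24,"dy":-28,"dz":0,"turn":0},
  {"fingers":-1,"dx":24,"dy":-28,"dz":0,"turn":0},
  {"fingers":-1,"dx":24,"dy":-28,"dz":0,"turn":0},
  {"fingers":-1,"dx":24,"dy":-28,"dz":0,"turn":0},
  {"fingers":-1,"dx":24,"dy":-28,"dz":0,"turn":0},
  {"fingers":-1,"dx":24,"dy":-28,"dz":0,"turn":0},
  {"fingers":-1,"dx":24,"dy":-28,"dz":0,"turn":0},
  {"fingers":-1,"dx":24,"dy":-28,"dz":0,"turn":0},
  {"fingers":-1,"dx":24,"dy":-28,"dz":0,"turn":0},
  {"fingers":-1,"dx":0,"dy":0,"dz":0,"turn":0},
])

```text
clock: 2.7
position: [0.5091, 0.163, 0.262]
ee_rot: [0.001, 0.811, 0.585, 0.004]
contact_force: [-0.2, -0.0, 0.2]
width: 0.0854
```

```bash
cat > w.py <<'E'
from h import *
import sys
im=get_image('wrist');save(im,sys.argv[1])
s=get_state();print(s['clock'],s['position'].round(4))
for l in sys.argv[2:]:
    for m in masks_of(im,l):
        c=max(cv2.findContours(m['region'].astype(np.uint8),0,2)[0],key=len);print(l,round(m['p'],2),np.round(m['xy']).tolist(),cv2.boundingRect(c))
E
python3 w.py w1 lift lock_ring stub_top pin_mid
```

```text
2.75 [0.5068 0.1652 0.2619]
lift 0.87 [262.0, 153.0] (178, 70, 164, 163)
lift 0.79 [451.0, 150.0] (380, 76, 132, 148)
lock_ring 0.91 [260.0, 154.0] (243, 142, 40, 38)
lock_ring 0.71 [463.0, 154.0] (442, 139, 44, 41)
stub_top 0.97 [451.0, 153.0] (380, 77, 132, 146)
stub_top 0.74 [262.0, 150.0] (177, 70, 165, 163)
stub_top 0.61 [245.0, 7.0] (225, 0, 47, 25)
pin_mid 0.81 [262.0, 153.0] (177, 71, 165, 161)
pin_mid 0.72 [450.0, 148.0] (380, 77, 132, 147)
pin_mid 0.71 [244.0, 9.0] (224, 0, 48, 25)
```

View pics/w1.png

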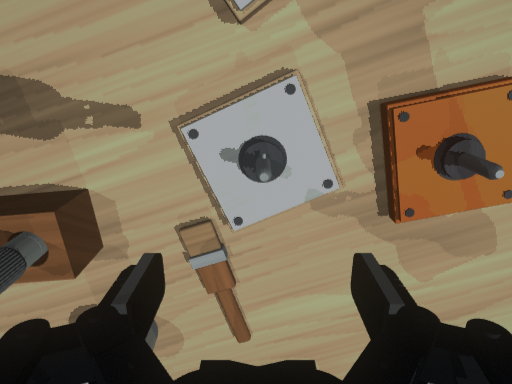

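The small white lift is centred at (262,153), with its ring and stub tip at about (263,177). The orange one is on the right. I'll zoom in for the pin.

```bash
python3 - <<'E'
from h import *
im=get_image('wrist')
m=min(masks_of(im,'lift'),key=lambda m:abs(m['xy'][0]-262))
px=im['pixels'];g=px.min(2)
w=(m['region']|0).astype(np.uint8)
c=max(cv2.findContours(((g>120)&(w>0)).astype(np.uint8),0,2)[0],key=len)
r=cv2.minAreaRect(cv2.convexHull(c));P=np.array([atz(im,q,.03) for q in cv2.boxPoints(r)])
print(P.mean(0),np.linalg.norm(P-np.roll(P,1,0),axis=1))
C=P.mean(0)
for z in(.03,.044,.0555,.104):print(z,proj(im,[C[0],C[1],z]))
print('tip',atz(im,(263,177),.104))
o=cv2.resize(px[125:190,225:305],None,fx=9,fy=9,interpolation=2)
o=np.clip(255*(o/255.)**.5,0,255).astype(np.uint8);cv2.imwrite('pics/c2.png',o[...,::-1])
E
```

```text
[0.5276626 0.1655358 0.03     ] [0.15719081 0.15116185 0.14893559 0.16918511]
0.03 [259.55964681 166.29891746]
0.044 [259.71155668 169.33090355]
0.0555 [259.84410081 171.97636675]
0.104 [260.4958715  184.98513091]
tip [0.52021919 0.17064623 0.104     ]
```

View pics/c2.png

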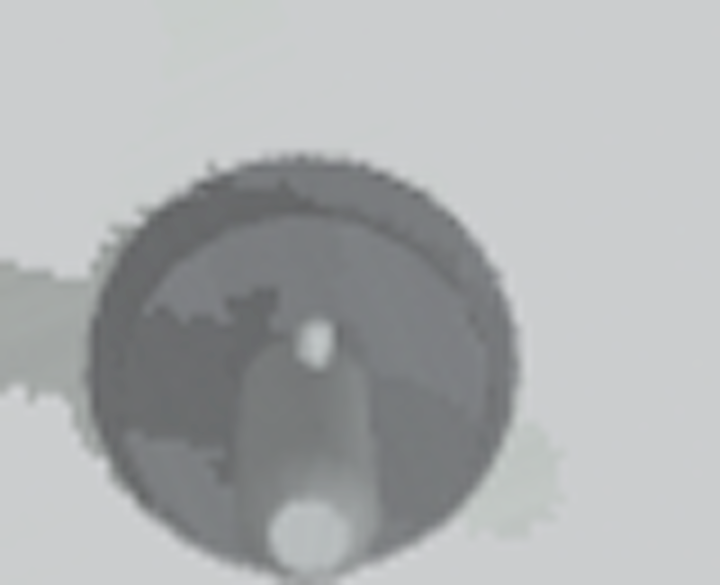

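```bash
python3 - <<'E'
from h import *
im=get_image('wrist');print(get_state()['position'])
a=atz(im,(259.4,184.4),.104);print(a)
e=atz(im,(260.2,163.1),.0555);print(e,e-a,np.hypot(*(e-a)[:2]),np.arctan2(*(e-a)[1::-1]))
print('ring',atz(im,(258.7,165.6),.036))
T=get_image('top')
print(proj(T,[.5285,.1655,.104]))
E
```

```text
[0.50361544 0.16945696 0.26251422]
[0.52682479 0.16458845 0.104     ]
[0.5176733  0.16917472 0.0555    ] [-0.00915149  0.00458627 -0.0485    ] 0.010236387285069289 2.6770256889459962
ring [0.52504989 0.16515914 0.036     ]
[207.31417406 174.18780877]
```

```bash
python3 - <<'E'
from h import *
old=cv2.imread('pics/w1.png')[...,::-1]
for k in range(2):
    im=get_image('wrist');s=get_state();print(s['position'].round(4),abs(s['qd']).max().round(4))
    p=im['pixels'];g=p.max(2).astype(int)
    # bright tip and pin spot within ring
    m=[x for x in masks_of(im,'lock_ring') if abs(x['xy'][0]-260)<40][0]['region']
    c=cv2.boundingRect(m.astype(np.uint8));x,y,w,h=c;print(c)
    sub=g[y:y+h+12,x:x+w]
    cir=cv2.resize(p[130:195,225:305],None,fx=9,fy=9,interpolation=2)
    o=np.clip(255*(cir/255.)**.5,0,255).astype(np.uint8);cv2.imwrite('pics/c3.png',o[...,::-1])
    n,l,st,ce=cv2.connectedComponentsWithStats(((g>105)&(np.hypot(*np.indices(g.shape)-np.array([y+h/2+5,x+w/2])[:,None,None])<24)).astype(np.uint8))
    for i in range(1,n):
        if 2<=st[i,4]<150: print(st[i,4],ce[i].round(1),atz(im,ce[i],.104).round(4),atz(im,ce[i],.0555).round(4))
E
```

```text
[0.5039 0.1692 0.2625] 0.0051
(238, 149, 41, 38)
12 [259.7 162.2] [0.5047 0.1717 0.104 ] [0.5168 0.1685 0.0555]
[0.5041 0.1689 0.2625] 0.007
(238, 147, 41, 39)
13 [259.8 162. ] [0.5048 0.1717 0.104 ] [0.5169 0.1684 0.0555]
```

Emit:
play_rows([
  {"fingers":-1,"dx":2,"dy":-30,"dz":0,"turn":0},
  {"fingers":-1,"dx":2,"dy":-33,"dz":0,"turn":0},
  {"fingers":-1,"dx":2,"dy":-33,"dz":0,"turn":0},
  {"fingers":-1,"dx":2,"dy":-33,"dz":0,"turn":0},
  {"fingers":-1,"dx":2,"dy":-33,"dz":0,"turn":0},
  {"fingers":-1,"dx":2,"dy":-33,"dz":0,"turn":0},
  {"fingers":-1,"dx":2,"dy":-33,"dz":0,"turn":0},
  {"fingers":-1,"dx":2,"dy":-30,"dz":0,"turn":0},
  {"fingers":-1,"dx":0,"dy":-20,"dz":0,"turn":0},
  {"fingers":-1,"dx":0,"dy":-10,"dz":0,"turn":0},
  {"fingers":-1,"dx":0,"dy":0,"dz":0,"turn":0},
  {"fingers":-1,"dx":0,"dy":0,"dz":0,"turn":0},
])

```text
clock: 4.35
position: [0.5192, -0.1282, 0.2627]
ee_rot: [-0.001, 0.807, 0.591, 0.005]
contact_force: [-0.2, 0.2, 0.3]
width: 0.0856
```

```bash
python3 - <<'E'
from h import *
im=get_image('wrist');save(im,'w2');s=get_state();print(s['clock'],s['position'].round(4),s['qpos'].round(2))
for l in('key_mid','block','dowel_mid'):
    for m in masks_of(im,l):
        c=max(cv2.findContours(m['region'].astype(np.uint8),0,2)[0],key=len);print(l,round(m['p'],2),np.round(m['xy']).tolist(),cv2.boundingRect(c),cv2.boxPoints(cv2.minAreaRect(c)).round().tolist())
print('pred top',proj(im,[.523,-.126,.16]))
E
```

```text
4.4 [ 0.5192 -0.1279  0.2627] [-0.38  0.19  1.49  0.01  1.46 -1.64]
key_mid 0.56 [254.0, 182.0] (234, 146, 46, 63) [[234.0, 146.0], [279.0, 146.0], [279.0, 208.0], [234.0, 208.0]]
key_mid 0.32 [308.0, 296.0] (278, 254, 67, 90) [[265.0, 265.0], [324.0, 245.0], [353.0, 333.0], [294.0, 352.0]]
block 0.86 [201.0, 155.0] (108, 115, 191, 99) [[107.0, 126.0], [295.0, 113.0], [301.0, 202.0], [113.0, 215.0]]
dowel_mid 0.74 [145.0, 180.0] (121, 154, 57, 54) [[115.0, 190.0], [159.0, 147.0], [183.0, 171.0], [140.0, 215.0]]
pred top [259.46498966 181.97690134]
```

View pics/w2.png

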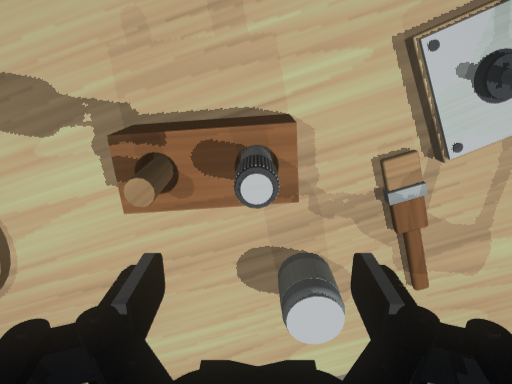

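```bash
python3 - <<'E'
from h import *
im=get_image('wrist');g=im['pixels'].min(2)
b=(g>125).astype(np.uint8)
n,l,st,ce=cv2.connectedComponentsWithStats(b)
for i in range(1,n):
    if 200<st[i,4]<3000: print(st[i],ce[i].round(1),atz(im,ce[i],.16).round(4))
m=masks_of(im,'key_mid')[0]['region'];ys,xs=np.nonzero(m)
print(get_state()['position'], xs[ys>170].min(),xs[ys>170].max(),ys.max())
print('tin',atz(im,(314,318),.1),'dowel',atz(im,(139,192),.14))
for z in (.16,.158,.11):print(proj(im,[.5265,-.1275,z]))
E
```

```text
[  0   0 112  33 823] [48.2 11.8] [ 0.3529 -0.2332  0.16  ]
[ 191    0  199   49 2000] [296.4  15.6] [ 0.4091 -0.0622  0.16  ]
[282   1 138  45 958] [353.2  24.1] [ 0.4271 -0.0236  0.16  ]
[  0   4 129  50 986] [55.9 28.9] [ 0.3646 -0.2334  0.16  ]
[ 45  60  66  28 413] [76.1 74.6] [ 0.3976 -0.2343  0.16  ]
[ 281   66  121   52 2454] [344.3  92.3] [ 0.4725 -0.0404  0.16  ]
[ 69  71  61  25 445] [96.9 83.9] [ 0.4086 -0.2222  0.16  ]
[130  83  67  25 269] [159.5  96.5] [ 0.4319 -0.1798  0.16  ]
[ 313   99   98   47 1538] [362.4 122.7] [ 0.5002 -0.0315  0.16  ]
[353 128  62  21 284] [389.5 137.3] [ 0.5186 -0.0126  0.16  ]
[314 152  63  23 554] [342.5 162.7] [ 0.528  -0.0543  0.16  ]
[315 167  56  21 263] [342.9 177.2] [ 0.5406 -0.0568  0.16  ]
[239 174  33  31 782] [254.8 188.8] [ 0.5277 -0.1318  0.16  ]
[328 178  47  17 316] [356.1 186.7] [ 0.5525 -0.0478  0.16  ]
[387 184  40  22 445] [406.6 194.3] [ 0.5728 -0.0071  0.16  ]
[427 196  52  21 271] [447.8 207.5] [0.5964 0.0259 0.16  ]
[  13  211  252   70 2518] [142.2 243.2] [ 0.5466 -0.2457  0.16  ]
[ 406  237  106   62 1548] [475.3 269.1] [0.6684 0.0434 0.16  ]
[372 246  20  16 216] [382.7 253.7] [ 0.6248 -0.0378  0.16  ]
[187 268  49  19 223] [216.2 277. ] [ 0.6013 -0.1937  0.16  ]
[  3 270 104  27 411] [ 55.  283.3] [ 0.5607 -0.3422  0.16  ]
[161 282  81  22 408] [193.4 293. ] [ 0.6115 -0.2209  0.16  ]
[416 284  96  23 607] [466.  294.3] [0.6948 0.032  0.16  ]
[440 311  40  16 283] [458.5 317.6] [0.7209 0.022  0.16  ]
[ 0.5193126  -0.12728782  0.26294665] 233 277 208
tin [ 0.72973354 -0.1199422   0.1       ] dowel [ 0.50475796 -0.23741442  0.14      ]
[259.29012297 186.00710318]
[259.25669193 185.26551878]
[258.56888021 170.00813017]
```

Emit:
play_rows([
  {"fingers":-1,"dx":4,"dy":-2,"dz":-30,"turn":0},
  {"fingers":-1,"dx":4,"dy":-1.5,"dz":-30,"turn":0},
  {"fingers":-1,"dx":0,"dy":0,"dz":-30,"turn":0},
  {"fingers":-1,"dx":0,"dy":0,"dz":-25,"turn":0},
  {"fingers":-1,"dx":0,"dy":0,"dz":-15,"turn":0},
  {"fingers":-1,"dx":0,"dy":0,"dz":-6,"turn":0},
  {"fingers":-1,"dx":0,"dy":0,"dz":0,"turn":0},
])

```text
clock: 5.23
position: [0.5295, -0.1254, 0.1255]
ee_rot: [0.003, 0.804, 0.595, 0.008]
contact_force: [-0.4, 0.0, 0.5]
width: 0.0856
```

Emit:
play_rows([
  {"fingers":-1,"dx":-2,"dy":-4,"dz":0,"turn":0},
  {"fingers":-1,"dx":0,"dy":-1,"dz":0,"turn":0},
  {"fingers":1,"dx":0,"dy":0,"dz":0,"turn":0},
  {"fingers":1,"dx":0,"dy":0,"dz":0,"turn":0},
  {"fingers":1,"dx":0,"dy":0,"dz":0,"turn":0},
  {"fingers":1,"dx":0,"dy":0,"dz":0,"turn":0},
  {"fingers":1,"dx":0,"dy":0,"dz":0,"turn":0},
  {"fingers":1,"dx":0,"dy":0,"dz":0,"turn":0},
  {"fingers":1,"dx":0,"dy":0,"dz":0,"turn":0},
  {"fingers":1,"dx":0,"dy":0,"dz":0,"turn":0},
], squeeze=70)

```text
clock: 6.07
position: [0.5314, -0.1318, 0.1317]
ee_rot: [0.008, 0.803, 0.596, 0.011]
contact_force: [-0.7, -0.4, 0.8]
width: 0.034
```

```bash
python3 - <<'E'
from h import *
im=get_image('wrist');S=get_image('side');s=get_state();print(s['clock'],s['position'].round(4),s['ee_rot'].round(4),s['width'],s['contact_force'].round(2))
a=cv2.resize(im['pixels'][120:384,120:400],(560,528));b=cv2.resize(S['pixels'][160:336,270:350],(240,528))
cv2.imwrite('pics/g1.png',cv2.convertScaleAbs(np.hstack([a,b])[...,::-1],alpha=1.5))
E
```

```text
6.1667 [ 0.5314 -0.1318  0.1317] [0.0078 0.8031 0.5956 0.0113] 0.03415311430869598 [ 1.31 -0.64 -0.79]
```

View pics/g1.png

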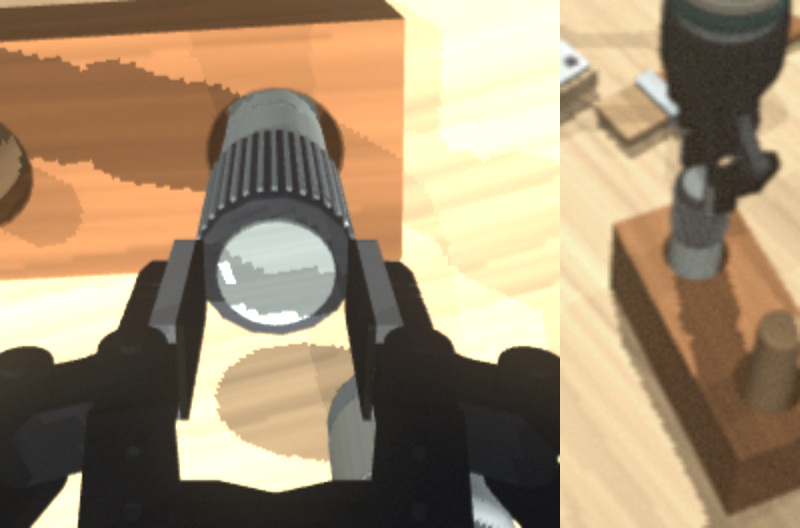

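Emit:
play_rows([
  {"fingers":-1,"dx":0,"dy":0,"dz":0,"turn":0},
  {"fingers":-1,"dx":0,"dy":0,"dz":0,"turn":0},
  {"fingers":-1,"dx":0,"dy":0,"dz":0,"turn":0},
  {"fingers":-1,"dx":0,"dy":0,"dz":-3,"turn":0},
])

```text
clock: 6.5
position: [0.5317, -0.1319, 0.129]
ee_rot: [0.008, 0.803, 0.596, 0.012]
contact_force: [0.2, -0.5, -0.3]
width: 0.0801
```

```bash
python3 - <<'E'
from h import *
from scipy.spatial.transform import Rotation as Ro
im=get_image('wrist');s=get_state();print(s['clock'],s['position'].round(4),s['ee_rot'].round(4),s['width'])
g=im['pixels'].min(2)
n,l,st,ce=cv2.connectedComponentsWithStats((g>100).astype(np.uint8))
for i in range(1,n):
    x,y,w,h,A=st[i]
    if 20<w<90 and 150<ce[i][1]<330: print(st[i],ce[i].round(1),atz(im,ce[i],.16).round(4))
w,x,y,z=s['ee_rot'];print(Ro.from_quat([x,y,z,w]).as_matrix().round(4))
for q in [(257.5,257.5)]: print(atz(im,q,.16))
T=get_image('top');S=get_image('side')
for P in([.5226,-.1255,.16],[.5277,-.1318,.16]):print(proj(T,P),proj(S,P))
for i,c in((T,(330,163)),(S,(316,222))):
    G=i['pixels'].min(2);n,l,st,ce=cv2.connectedComponentsWithStats((G>110).astype(np.uint8))
    print([(st[k].tolist(),ce[k].round(1)) for k in range(1,n) if 40<st[k][4]<400 and np.hypot(*(ce[k]-c))<25])
E
```

```text
6.55 [ 0.5311 -0.1316  0.1281] [0.0073 0.8031 0.5956 0.0111] 0.08523657117860965
[ 228  234   60   52 2463] [257.2 259.4] [ 0.5275 -0.1316  0.16  ]
[[ 0.2902  0.9566  0.0266]
 [ 0.9569 -0.2903  0.0014]
 [ 0.0091  0.025  -0.9996]]
[ 0.52654866 -0.13112397  0.16      ]
[339.40733539 169.59149025] [313.88609138 220.09389915]
[342.22184173 167.22358978] [317.87855215 220.95327638]
[]
[]
```

```bash
python3 - <<'E'
from h import *
im=get_image('wrist');K,_,_=cam(im);M=np.linalg.inv(np.array(im['hand_eye']))
for X in(-.017,.017):
  for Y in(-.011,.011):
    for Z in(-.027,-.008,.011):
      c=K@(M@[X,Y,Z,1])[:3];c=c[:2]/c[2];print(X,Y,Z,'crop',((c-120)*2).round())
print('axis z=.08',atz(im,(257.5,172),.08))
save(im,'w3')
b=masks_of(im,'block')[0]['region'].astype(np.uint8);c=max(cv2.findContours(b,0,2)[0],key=len);print(cv2.boundingRect(c))
o=im['pixels'][90:384,100:420];cv2.imwrite('pics/g2.png',cv2.convertScaleAbs(cv2.resize(o,None,fx=2,fy=2)[...,::-1],alpha=1.2))
E
```

```text
-0.017 -0.011 -0.027 crop [205. 237.]
-0.017 -0.011 -0.008 crop [212. 203.]
-0.017 -0.011 0.011 crop [218. 176.]
-0.017 0.011 -0.027 crop [208. 317.]
-0.017 0.011 -0.008 crop [215. 277.]
-0.017 0.011 0.011 crop [220. 243.]
0.017 -0.011 -0.027 crop [350. 237.]
0.017 -0.011 -0.008 crop [342. 203.]
0.017 -0.011 0.011 crop [335. 175.]
0.017 0.011 -0.027 crop [346. 317.]
0.017 0.011 -0.008 crop [339. 276.]
0.017 0.011 0.011 crop [333. 243.]
axis z=.08 [ 0.51123799 -0.1256731   0.08      ]
(16, 115, 307, 150)
```

View pics/g2.png

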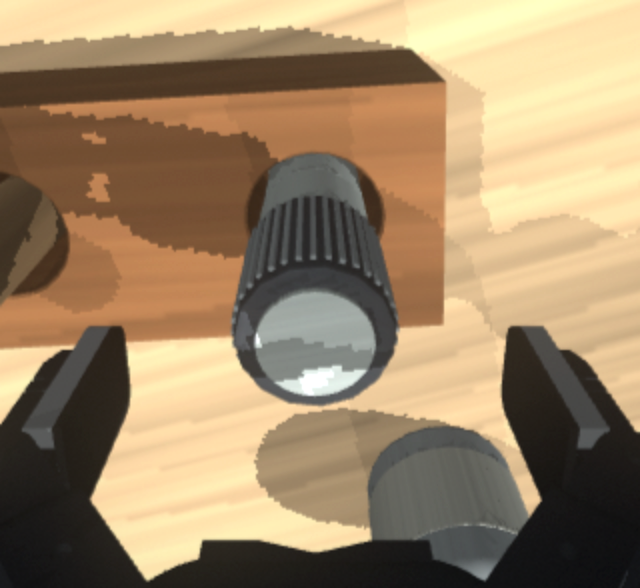

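```bash
python3 - <<'E'
from h import *
from scipy.spatial.transform import Rotation as Ro
try: print('tips',tips_ahead() if callable(tips_ahead) else tips_ahead)
except Exception as e: print(e)
S=get_image('side');s=get_state();w,x,y,z=s['ee_rot'];R=Ro.from_quat([x,y,z,w]).as_matrix();p=s['position'];print(s['clock'],p,s['width'])
o=cv2.resize(S['pixels'][150:270,250:400],None,fx=5,fy=5,interpolation=2)[...,::-1].copy();o=cv2.convertScaleAbs(o,alpha=1.5)
def mk(P,c):
    q=(proj(S,P)-[250,150])*5;cv2.circle(o,tuple(int(v) for v in q),4,c,-1)
for X in(-.043,.043):
    for Z,c in((.011,(0,0,255)),(-.002,(0,255,255)),(-.03,(255,0,0))): mk(p+R@[X,0,Z],c)
for Zw in(.08,.11,.134,.158): mk([.527,-.131,Zw],(0,255,0)); mk([.5226,-.1255,Zw],(255,0,255))
cv2.imwrite('pics/s1.png',o)
E
```

```text
tips 0.011
6.8 [ 0.53128103 -0.13169757  0.12853226] 0.08525032315572
```

View pics/s1.png

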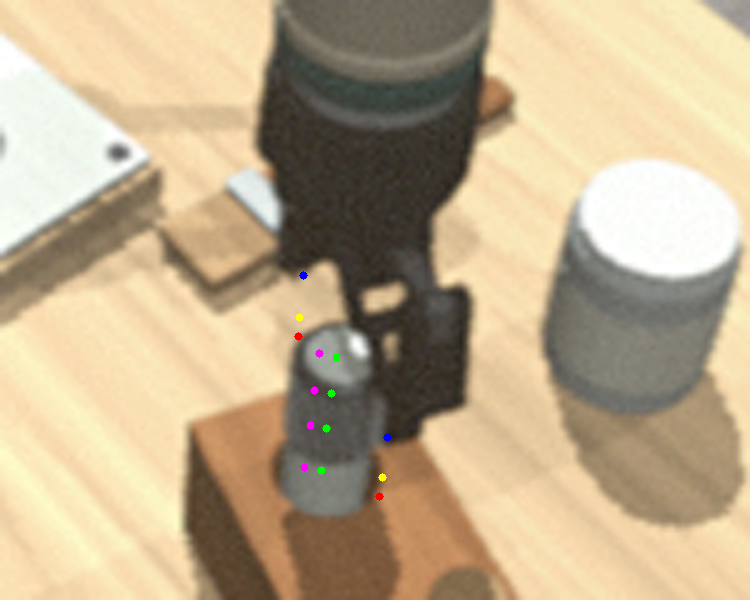

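The wrist and side views agree that the fingertips really sit about 30 mm farther back than stated, so the first closure caught only the chamfer at the key's top. I'll go lower in guarded steps.

Emit:
play_rows([
  {"fingers":-1,"dx":-4,"dy":0,"dz":-8,"turn":0},
  {"fingers":-1,"dx":0,"dy":0,"dz":-10,"turn":0},
  {"fingers":-1,"dx":0,"dy":0,"dz":0,"turn":0},
])

```text
clock: 7.05
position: [0.5271, -0.1319, 0.1098]
ee_rot: [0.008, 0.803, 0.596, 0.012]
contact_force: [0.1, -0.5, -0.8]
width: 0.0854
```

```bash
python3 - <<'E'
from h import *
im=get_image('wrist');S=get_image('side');s=get_state();print(s['clock'],s['position'].round(4),s['ee_rot'].round(4),s['contact_force'])
o=im['pixels'][90:384,100:420];a=cv2.resize(o,(480,441));b=cv2.resize(S['pixels'][190:260,290:350],(378,441))[:,:320]
cv2.imwrite('pics/g3.png',cv2.convertScaleAbs(np.hstack([a,b])[...,::-1],alpha=1.3))
g=im['pixels'].min(2);n,l,st,ce=cv2.connectedComponentsWithStats((g>100).astype(np.uint8))
for i in range(1,n):
    if 20<st[i][2]<90 and 150<ce[i][1]<340: print(st[i],ce[i].round(1),atz(im,ce[i],.16).round(4))
E
```

```text
7.15 [ 0.528  -0.1322  0.1112] [0.009  0.8031 0.5957 0.012 ] [-1.18231787  0.29109001 -0.21621939]
[  0 143  43  17  79] [ 18.  151.5] [ 0.446  -0.1971  0.16  ]
[ 455  229   57  105 1712] [492.8 267.9] [ 0.5464 -0.0374  0.16  ]
[ 228  266   67   57 2968] [260.8 294. ] [ 0.5304 -0.1325  0.16  ]
```

View pics/g3.png

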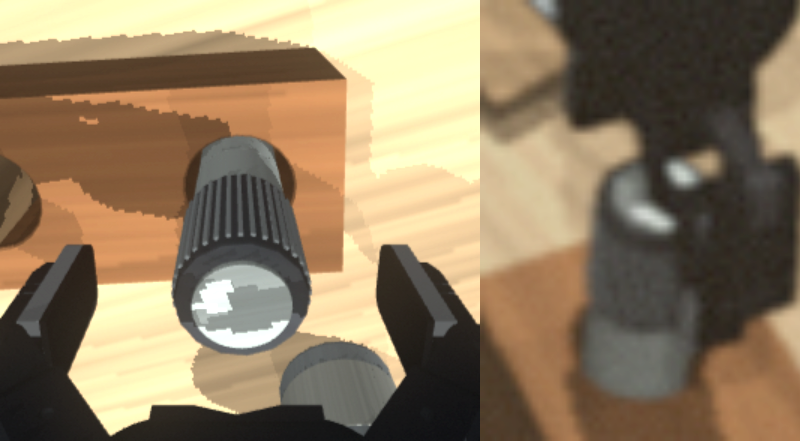

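Emit:
play_rows([
  {"fingers":-1,"dx":0,"dy":0,"dz":-9,"turn":0},
  {"fingers":-1,"dx":0,"dy":0,"dz":-10,"turn":0},
  {"fingers":0,"dx":0,"dy":0,"dz":0,"turn":0},
  {"fingers":1,"dx":0,"dy":0,"dz":0,"turn":0},
  {"fingers":1,"dx":0,"dy":0,"dz":0,"turn":0},
  {"fingers":1,"dx":0,"dy":0,"dz":0,"turn":0},
  {"fingers":1,"dx":0,"dy":0,"dz":0,"turn":0},
  {"fingers":1,"dx":0,"dy":0,"dz":0,"turn":0},
])

```text
clock: 7.82
position: [0.5283, -0.1322, 0.091]
ee_rot: [0.009, 0.803, 0.596, 0.012]
contact_force: [-0.1, 0.5, -1.9]
width: 0.0376
```

```bash
python3 - <<'E'
from h import *
im=get_image('wrist');S=get_image('side');s=get_state();print(s['clock'],s['position'].round(4),s['ee_rot'].round(4),s['contact_force'],s['width'])
o=im['pixels'][90:384,100:420];a=cv2.resize(o,(480,441));b=cv2.resize(S['pixels'][190:260,290:350],(378,441))[:,:320]
cv2.imwrite('pics/g4.png',cv2.convertScaleAbs(np.hstack([a,b])[...,::-1],alpha=1.3))
E
```

```text
7.9167 [ 0.5283 -0.1322  0.0909] [0.0093 0.803  0.5957 0.0124] [-0.39620058  0.82498252 -0.94854454] 0.03755219805854322
```

Emit:
play_rows([
  {"fingers":1,"dx":0,"dy":0,"dz":10,"turn":0},
  {"fingers":1,"dx":0,"dy":0,"dz":20,"turn":0},
  {"fingers":1,"dx":0,"dy":0,"dz":25,"turn":0},
  {"fingers":1,"dx":0,"dy":0,"dz":25,"turn":0},
  {"fingers":1,"dx":0,"dy":0,"dz":25,"turn":0},
  {"fingers":1,"dx":0,"dy":0,"dz":20,"turn":0},
  {"fingers":1,"dx":0,"dy":0,"dz":0,"turn":0},
], squeeze=90)

```text
clock: 8.5
position: [0.526, -0.1313, 0.221]
ee_rot: [0.008, 0.803, 0.596, 0.011]
contact_force: [0.2, -0.5, -2.3]
width: 0.0373
```

```bash
python3 - <<'E'
from h import *
im=get_image('wrist');S=get_image('side');s=get_state();print(s['clock'],s['position'].round(4),s['ee_rot'].round(4),s['contact_force'],s['width'])
o=im['pixels'][90:384,100:420];a=cv2.resize(o,(480,441));b=cv2.resize(S['pixels'][160:285,280:370],(318,441))
cv2.imwrite('pics/g5.png',cv2.convertScaleAbs(np.hstack([a,b])[...,::-1],alpha=1.3))
E
```

```text
8.6 [ 0.5239 -0.1305  0.217 ] [0.0046 0.8032 0.5956 0.0095] [-0.2484546   0.46510223 -3.57748295] 0.03746841763276104
```

View pics/g5.png

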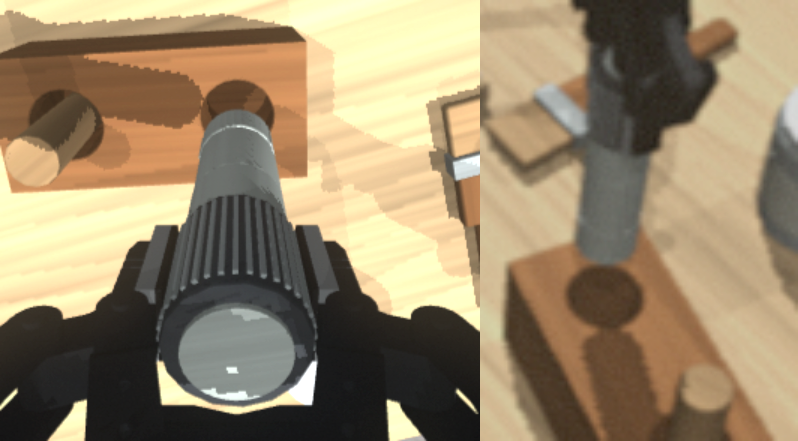

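Emit:
play_rows([
  {"fingers":1,"dx":0,"dy":20,"dz":0,"turn":0},
  {"fingers":1,"dx":0,"dy":30,"dz":0,"turn":0},
  {"fingers":1,"dx":0,"dy":33,"dz":0,"turn":0},
  {"fingers":1,"dx":0,"dy":33,"dz":0,"turn":0},
  {"fingers":1,"dx":0,"dy":33,"dz":0,"turn":0},
  {"fingers":1,"dx":0,"dy":33,"dz":0,"turn":0},
  {"fingers":1,"dx":0,"dy":33,"dz":0,"turn":0},
  {"fingers":1,"dx":0,"dy":30,"dz":0,"turn":0},
  {"fingers":1,"dx":0,"dy":20,"dz":0,"turn":0},
  {"fingers":1,"dx":0,"dy":10,"dz":0,"turn":0},
  {"fingers":1,"dx":0,"dy":0,"dz":0,"turn":0},
  {"fingers":1,"dx":0,"dy":0,"dz":0,"turn":0},
])

```text
clock: 9.6
position: [0.5062, 0.154, 0.1913]
ee_rot: [-0.008, 0.805, 0.594, -0.01]
contact_force: [-0.1, -0.5, -2.0]
width: 0.0375
```

```bash
cat > fit.py <<'E'
from h import *
from scipy.optimize import minimize
from scipy.spatial.transform import Rotation as Ro
ims=[get_image(n) for n in('side','wrist')];s=get_state();p=s['position']
print(s['clock'],p.round(4),s['ee_rot'].round(4),s['contact_force'].round(1),s['width'],s['qpos'].round(2))
regs=[]
for im in ims:
    M=masks_of(im,'key_mid');print([(round(m['p'],2),m['xy'],int(m['region'].sum())) for m in M]);regs.append(M[0]['region'] if M else None)
    save(im,'fit_'+('w' if 'hand_eye' in im else 's')+str(im['shot']))
a=np.linspace(0,2*np.pi,40)
def sil(im,v):
    x,y,z,tx,ty=v;ax=np.array([tx,ty,1.]);ax/=np.linalg.norm(ax)
    u=np.cross(ax,[1,0,0]);u/=np.linalg.norm(u);w=np.cross(ax,u);out=np.zeros((384,512),np.uint8)
    for r,h0,h1 in((.018,0,.1),(.0195,.1,.146),(.0195,.1,.148)):
        P=np.array([[x,y,z]+ax*h+r*(np.cos(a)[:,None]*u+np.sin(a)[:,None]*w)[i] for h in(h0,h1) for i in range(40)])
        q=np.array([proj(im,k) for k in P]);cv2.fillConvexPoly(out,cv2.convexHull((q*16).astype(np.int32)),1,cv2.LINE_8,4)
    return out>0
E
cat > fit2.py <<'E'
from fit import *
# lower 70 mm of barrel (bright aluminium): compare edges by mask IoU restricted near the foot
def cost(v):
    c=0
    for im,r in zip(ims,regs):
        if r is None: continue
        m=sil(im,v);vis=m&r
        c+=1-vis.sum()/max(1,r.sum()) + .5*(m&~r).sum()/m.sum()
    return c
v0=np.array([p[0]-.001,p[1],p[2]-.091+.010,0,0]);best=None
r=minimize(cost,v0,method='Nelder-Mead',options=dict(initial_simplex=np.vstack([v0]+[v0+d for d in np.diag([.004,.004,.006,.03,.03])]),maxiter=120))
print('foot',r.x[:3].round(4),'tilt',r.x[3:].round(4),r.fun,cost(v0))
E
python3 fit2.py
```

```text
9.7 [0.5066 0.1532 0.1917] [-0.0081  0.8051  0.593  -0.0092] [-0.3  0.5 -3.1] 0.03721947732116896 [ 0.16  0.23  1.61  0.01  1.32 -1.11]
[(0.74, [230.0, 145.4], 621)]
[(0.77, [257.8, 281.7], 14548)]Traceback (most recent call last):
  File "fit2.py", line 11, in <module>
    r=minimize(cost,v0,method='Nelder-Mead',options=dict(initial_simplex=np.vstack([v0]+[v0+d for d in np.diag([.004,.004,.006,.03,.03])]),maxiter=120))
    res = _minimize_neldermead(fun, x0, args, callback, bounds=bounds,
                               **options)
    fxr = func(xr)
    fx = function(np.copy(x), *(wrapper_args + args))
  File "fit2.py", line 7, in cost
    m=sil(im,v);vis=m&r
  File "fit.py", line 16, in sil
    q=np.array([proj(im,k) for k in P]);cv2.fillConvexPoly(out,cv2.convexHull((q*16).astype(np.int32)),1,cv2.LINE_8,4)
                ~~~~^^^^^^
  File "h.py", line 19, in proj
    K,R,t=cam(im);q=K@(R@np.array(P,float)+t);return q[:2]/q[2]
          ~~~^^^^
  File "h.py", line 10, in cam
    s=get_state();w,x,y,z=s['ee_rot'];from scipy.spatial.transform import Rotation as Ro
ValueError: time passes only in moves, steps and waits
```

Emit:
play_rows([
  {"fingers":1,"dx":0,"dy":0,"dz":12,"turn":0},
  {"fingers":1,"dx":0,"dy":0,"dz":10,"turn":0},
  {"fingers":1,"dx":7,"dy":4,"dz":0,"turn":0},
  {"fingers":1,"dx":7,"dy":4,"dz":0,"turn":0},
  {"fingers":1,"dx":4,"dy":3,"dz":0,"turn":0},
  {"fingers":1,"dx":0,"dy":0,"dz":0,"turn":0},
  {"fingers":1,"dx":0,"dy":0,"dz":0,"turn":0},
])

```text
clock: 10.38
position: [0.5292, 0.1601, 0.2159]
ee_rot: [-0.007, 0.808, 0.589, -0.007]
contact_force: [-0.0, 0.4, -2.5]
width: 0.0374
```

```bash
python3 - <<'E'
t=open('h.py').read()
t=t.replace("def cam(im):\n","def cam(im):\n    if '_c' not in im: im['_c']=_cam(im)\n    return im['_c']\ndef _cam(im):\n");open('h.py','w').write(t)
t=open('fit.py').read()
t=t.replace("    M=masks_of(im,'key_mid')","    M=masks_of({k:v for k,v in im.items() if k!='_c'},'key_mid')").replace("s=get_state();p=","[cam(i) for i in ims];s=get_state();p=")
open('fit.py','w').write(t)
E
time python3 fit2.py
```

```text
10.4833 [0.5287 0.16   0.2158] [-0.0066  0.8078  0.5894 -0.0076] [-0.3  0.2 -3.1] 0.037294040708591276 [ 0.16  0.25  1.53  0.01  1.39 -1.1 ]
[(0.66, [236.0, 131.1], 650), (0.33, [378.7, 207.8], 1541)]
[(0.64, [257.2, 279.7], 14502), (0.24, [263.5, 136.0], 17068)]
foot [0.5258 0.1602 0.1358] tilt [ 0.0301 -0.0066] 0.21138411482417452 0.2911809004842887
real	0m3.615s
user	0m1.818s
sys	0m0.076s
```

Emit:
play_rows([
  {"fingers":1,"dx":0,"dy":3,"dz":-8,"turn":0},
  {"fingers":1,"dx":0,"dy":3,"dz":-8,"turn":0},
  {"fingers":1,"dx":0,"dy":0,"dz":-7,"turn":0},
  {"fingers":1,"dx":0,"dy":0,"dz":0,"turn":0},
  {"fingers":1,"dx":0,"dy":0,"dz":0,"turn":0},
])

```text
clock: 11.0
position: [0.5268, 0.1667, 0.1896]
ee_rot: [-0.007, 0.808, 0.59, -0.009]
contact_force: [1.1, -0.7, -1.9]
width: 0.0373
```

```bash
python3 fit2.py
```

```text
11.1 [0.5269 0.1666 0.1899] [-0.0072  0.8076  0.5896 -0.0086] [ 0.8 -0.  -2.7] 0.0368645617191957 [ 0.18  0.27  1.57  0.01  1.33 -1.09]
[(0.69, [234.4, 140.9], 570)]
[(0.89, [258.1, 281.4], 14805)]
foot [0.5228 0.1669 0.1097] tilt [ 0.0436 -0.0082] 0.21801032462266187 0.31740694803305775
```

Emit:
play_rows([
  {"fingers":1,"dx":3,"dy":-1.5,"dz":0,"turn":0},
  {"fingers":1,"dx":0,"dy":0,"dz":-6,"turn":0},
  {"fingers":1,"dx":0,"dy":0,"dz":-6,"turn":0},
  {"fingers":1,"dx":0,"dy":0,"dz":-6,"turn":0},
])

```text
clock: 11.53
position: [0.5317, 0.1645, 0.174]
ee_rot: [-0.006, 0.808, 0.589, -0.007]
contact_force: [-4.1, -0.7, -1.1]
width: 0.0371
```

Emit:
play_rows([
  {"fingers":1,"dx":-2,"dy":0,"dz":-4,"turn":0},
  {"fingers":1,"dx":0,"dy":0,"dz":-7,"turn":0},
  {"fingers":1,"dx":0,"dy":0,"dz":-7,"turn":0},
  {"fingers":1,"dx":0,"dy":0,"dz":-7,"turn":0},
])

```text
clock: 11.87
position: [0.5295, 0.1646, 0.1458]
ee_rot: [-0.006, 0.808, 0.589, -0.006]
contact_force: [-0.9, -0.6, -2.7]
width: 0.0373
```

Emit:
play_rows([
  {"fingers":1,"dx":0,"dy":0,"dz":-4,"turn":0},
  {"fingers":1,"dx":0,"dy":0,"dz":-4,"turn":0},
  {"fingers":1,"dx":0,"dy":0,"dz":-2,"turn":0},
])

```text
clock: 12.12
position: [0.5299, 0.1644, 0.1382]
ee_rot: [-0.005, 0.808, 0.589, -0.006]
contact_force: [-5.8, -1.3, 13.5]
width: 0.0375
```

Emit:
play_rows([
  {"fingers":1,"dx":0,"dy":0,"dz":-1,"turn":-0.1},
  {"fingers":1,"dx":0,"dy":0,"dz":-1,"turn":-0.1},
  {"fingers":1,"dx":0,"dy":0,"dz":-1,"turn":-0.1},
  {"fingers":1,"dx":0,"dy":0,"dz":-1,"turn":-0.1},
  {"fingers":1,"dx":0,"dy":0,"dz":-1,"turn":-0.1},
])

```text
clock: 12.53
position: [0.5289, 0.1634, 0.1386]
ee_rot: [-0.005, 0.932, 0.362, -0.004]
contact_force: [-2.5, -0.3, 4.8]
width: 0.0373
```

Emit:
play_rows([
  {"fingers":1,"dx":0,"dy":0,"dz":-2,"turn":-0.1},
  {"fingers":1,"dx":0,"dy":0,"dz":-2,"turn":-0.1},
  {"fingers":1,"dx":0,"dy":0,"dz":-2,"turn":-0.1},
  {"fingers":1,"dx":0,"dy":0,"dz":-2,"turn":-0.1},
  {"fingers":1,"dx":0,"dy":0,"dz":-2,"turn":-0.1},
])

```text
clock: 12.95
position: [0.5279, 0.1626, 0.138]
ee_rot: [-0.005, 0.994, 0.109, -0.002]
contact_force: [-2.6, -1.0, 6.2]
width: 0.0373
```

Emit:
play_rows([
  {"fingers":1,"dx":0,"dy":0,"dz":-2,"turn":-0.1},
  {"fingers":1,"dx":0,"dy":0,"dz":-2,"turn":-0.1},
  {"fingers":1,"dx":0,"dy":0,"dz":-2,"turn":-0.1},
  {"fingers":1,"dx":0,"dy":0,"dz":-2,"turn":-0.1},
  {"fingers":1,"dx":0,"dy":0,"dz":-2,"turn":-0.1},
])

```text
clock: 13.37
position: [0.5265, 0.1622, 0.1344]
ee_rot: [-0.005, 0.988, -0.152, 0.001]
contact_force: [-0.9, -0.6, -2.4]
width: 0.0374
```

It is dropping: z is below the pin stand and the upward force has gone. I'll push straight down now.

Emit:
play_rows([
  {"fingers":1,"dx":0,"dy":0,"dz":-3,"turn":0},
  {"fingers":1,"dx":0,"dy":0,"dz":-3,"turn":0},
  {"fingers":1,"dx":0,"dy":0,"dz":-3,"turn":0},
], squeeze=110)

```text
clock: 13.62
position: [0.5262, 0.1622, 0.1267]
ee_rot: [-0.005, 0.989, -0.151, 0.001]
contact_force: [-2.7, -0.2, 5.0]
width: 0.0373
```

Emit:
play_rows([
  {"fingers":1,"dx":0,"dy":0,"dz":-3,"turn":0},
  {"fingers":1,"dx":0,"dy":0,"dz":-3,"turn":0},
  {"fingers":1,"dx":0,"dy":0,"dz":-3,"turn":0},
])

```text
clock: 13.87
position: [0.5264, 0.1627, 0.1212]
ee_rot: [-0.005, 0.989, -0.149, 0.002]
contact_force: [-5.1, -1.5, 14.0]
width: 0.0367
```

Emit:
play_rows([
  {"fingers":1,"dx":0,"dy":0,"dz":-4,"turn":0},
  {"fingers":1,"dx":0,"dy":0,"dz":-4,"turn":0},
  {"fingers":1,"dx":0,"dy":0,"dz":-4,"turn":0},
])

```text
clock: 14.12
position: [0.5267, 0.1632, 0.1168]
ee_rot: [-0.006, 0.989, -0.146, 0.003]
contact_force: [-7.1, 0.3, 35.3]
width: 0.0368
```

Emit:
play_rows([
  {"fingers":1,"dx":-1,"dy":0,"dz":-4,"turn":0},
  {"fingers":1,"dx":0,"dy":0,"dz":-5,"turn":0},
  {"fingers":1,"dx":0,"dy":0,"dz":-5,"turn":0},
])

```text
clock: 14.37
position: [0.5263, 0.1634, 0.1169]
ee_rot: [-0.007, 0.989, -0.144, 0.007]
contact_force: [-9.2, -1.9, 32.3]
width: 0.0373
```

```bash
python3 - <<'E'
t=open('fit2.py').read()+'''
S=ims[0];W=ims[1]
a_=cv2.resize(W['pixels'][90:384,100:420],(440,404));b_=cv2.resize(S['pixels'][110:230,180:290],(370,404))[:,:360]
cv2.imwrite('pics/end.png',cv2.convertScaleAbs(np.hstack([a_,b_])[...,::-1],alpha=1.4))
s=get_state();print(s['position'].round(4),s['contact_force'].round(1),s['moment'].round(2))
'''
open('fit3.py','w').write(t)
E
python3 fit3.py
```

```text
14.4667 [0.5262 0.1634 0.1169] [-0.0073  0.9895 -0.1443  0.0067] [-9.3 -2.1 32.1] 0.03700151988129411 [0.17 0.3  1.72 0.01 1.11 0.45]
[(0.79, [239.4, 151.6], 729), (0.33, [340.8, 281.6], 523)]
[(0.65, [254.5, 282.8], 14610)]
foot [0.5265 0.1621 0.0375] tilt [-0.0094  0.003 ] 0.09719671258444304 0.13316964874393727
[0.5263 0.1634 0.1169] [-9.9 -1.3 30.7] [-0.77  2.61 -0.26]
```

View pics/end.png

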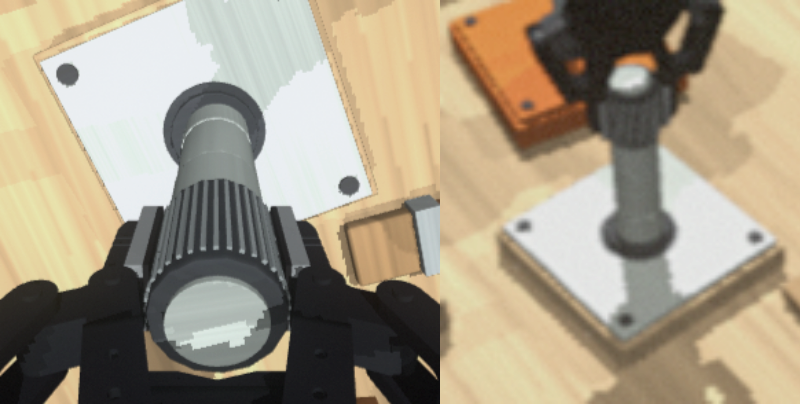

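```bash
python3 -c "
from rig import *
print(sign_off())"
```

```text
the job is handed in; nothing more can be done
None
```

The key is on the smaller white lift, with its keyways over the cross-pin and the lock ring pressed to its stop. I handed the job in at about 14.5 s, still gripping and pushing down.

**How it went**
- **First grip:** it caught only the chamfer at the key's top. In both the wrist and side views the fingertips sat about 30 mm farther back than stated, so I gripped again lower on the collar and lifted the key clear.
- **Turning:** the key met the pin at the predicted height (TCP z 0.138 m). It dropped after roughly 1.5 rad of turning under a light push.

**Last checks**
- **Depth:** the tool went down 21 mm from the stand on the pin, against 22 mm expected.
- **Foot height:** the image fit put the foot at z = 0.0375 m, against 0.036 m expected. That is within the camera error.
- **Stop:** the upward force held steady at about 31 N, well above the spring's 12 N, and the key did not move under further pushing.
- **Side load:** a sideways force of about 9 N and a moment of about 2.6 N m remained, from a tool tilt of about 1 degree that I could not correct.
- **Bystanders:** no contact with the dowel, tin or brush was planned or noticed, but I did not re-measure their positions at the end.

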